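# Tap a jammed stir bar out of a sample flask

### The job

Two clear flasks hang neck-down in springy stands behind the instrument tray, and in one of them a small black stir bar has lodged crosswise in the neck. Tap the side of that flask smartly with closed fingers, again if need be, until the bar slides out into the tray and stays there. Do not touch the bar itself, and do not knock the other, empty flask.

Things in the scene. Friction and masses are not known exactly. Their poses are not given: they have to be found in the camera images.
- stir_bar: Black round-ended stir bar, 8 mm thick, 22 mm long, 10 to 14 g; origin at its centre. At the start it lies level and crosswise in one of the two flasks, jammed between the shoulders at the 18 mm bore of the neck, 69 mm above the work surface. A smart tap on the flask (0.15 m/s or more at contact, carrying the side wall 8 to 15 mm, then drawn back) frees it in 1 to 5 taps; a slow push does not.
- flask_mid (a point): Centre of the body of the clear flat flask with the bar, 99 mm above the surface. It is 51 mm wide between its two upright side walls, which face along the tray's +y and -y: tap one of them at about this height, along the tray's y. Flask and holder (0.25 kg) are sprung: they rock sideways about a line 12 mm above the surface, up to 20 mm at this point, at under 6 N, and swing back.
- spare_mid (a point): The same point of the identical empty flask, not to be knocked. The flasks stand parallel behind the tray, 132 mm apart along its y, either one on the left. Both slope 46 degrees, neck down towards the tray's -x; the body is 25 mm thick and runs 65 mm along the slope, about half to each side of this point; its highest edge is 131 mm up. Beside their outer sides is free space.
- tray: White enamel instrument tray, 170 mm (x) by 250 mm (y), rim 18 mm high, fixed; origin at the centre of its underside, floor 2 mm above. Its +x points away from the robot, to the flasks, whose mouths hang 45 mm up over its far edge. Tray and flask stands are turned alike. A ring, forceps and a small box lie in it and may stay. A freed bar lies in it at a height of about 6 mm.

How it is judged:
By the outcome, as a careful person would: the job done as asked, in the order asked, and still so for the second after the job is handed in, with the robot touching nothing.
It also fails if it takes over 40 s, if anything falls off the work surface, if the arm or the gripper's body presses on something with over 40 N, if the wrist force passes 120 N, or if a joint passes its speed limit or range.

### The arm

A 7-joint arm with a two-finger parallel gripper is mounted at the origin on a cart in front of the work surface, level with it; the furniture and walls round the work are solid. World frame = base frame: x ahead of the robot, y to its left, z up, the work surface at z = 0. Lengths are in m, angles in rad, forces in N, time in s.
With the tool pointing down it reaches from about 0.4 to 0.85 m from the base axis. Payload 10.4 kg.
Tool frame: the origin (TCP) lies on the centre line of the jaws, within the pads' length; the fingertips stand 14 mm ahead of it and the grasp point (between the pads) lies 5 mm behind it (robot.finger_overhang is the z of the fingertips in the tool frame, in m); z points along the fingers, y is the line along which they close (so a half turn about z gives the same grasp; the last joint's range is limited). The gripper opens to 85 mm and grips with 20 to 120 N. Pads are 22 mm wide; open, the fingers measure 114 mm over their backs; the gripper's body (76 mm by 85 mm) begins 54 mm behind the grasp point. The pads swing forward as they close: fully open they stand 13 mm farther back than shut.
Start: joints at [-1.155, 0.332, -0.065, 1.46, 0.022, 1.35, -0.088], TCP at [0.266, 0.566, 0.245] pointing down, gripper open.
Joint ranges: [-2.6, 2.6], [-0.5, 2.12], [-1.47, 1.34], [0.16, 2.42], [-1.27, 4.41], [0.06, 2.06], [-2.6, 2.6]. Speed limits (rad/s): [2.22, 2.22, 2.79, 2.79, 3.14, 3.14, 3.14].

### API

Orientations are given as a unit quaternion [x, y, z, w].
In Python, from rig import sensors, viewer, robot gives the robot as it stands.
- The arm moves only by the tool send_rows, never from a script. Its argument "commands" is a list that holds one entry, the list of rows, each a list of 4 numbers: the shift along the tool's x, y, z in m, then the turn about the tool's z in rad. In form: [[[tx, ty, tz, twist], ...]]. A call has 1 to 5 rows; each row shifts and turns the commanded pose from where the row before left it, along the tool's axes as they then stand; what a row does not reach is not made up. A row lasts 1/12 s, in which the tool goes at most 41.7 mm and 7.16 degrees, less where a joint would pass 70% of its speed; a pose out of reach is approached as far as the arm can. A call with a gripper value outside its range is refused whole. "fingers" is the closure in counts, from 0 (fully open) to 255 (shut), set as the call begins (left out, the last holds). The fingers move at their own pace and stop on an object; the grip force is fixed at half the most. Time passes only in rows, so rows that do not move let the fingers close. It gives the time, the measured TCP pose, the force, the opening and the grip force at its end, in the units of the state.
- sensors.get_state(): the state, without advancing time (a new reading comes with each control period).
- viewer.camera(name): name is "side" or "top" or "wrist"; returns a dict with "img" (480x640x3 uint8, red, green, blue), "depth" (480x640 float32, m along the optical axis (not along the pixel's ray), 0 where there is no reading), "mtx" (3x3 intrinsics, pixels), "R" (3x3) and "t" (3): a world point X has camera coordinates R X + t. Camera axes: x right, y down, z forward; pixel columns grow to the right and rows downward; lengths in m; the calibration is good to about 2 mm. A picture is of the moment at which its call begins.
- robot.close_job(): hands the job in; it is judged then, once.
The state is a dict: "time_s": time; "joint_positions": joint angles; "joint_velocities": joint speeds; "effort": joint torques, N m; "eef_pos": TCP position; "tcp_rot": TCP orientation; "contact_force": force on the tool from outside, world axes, zero at the start; "wrist_torque": the same for the moment, N m; "opening": finger opening in m; "gripper_force": force on a finger pad.
Only numpy, scipy, OpenCV 4.12 (cv2) and the standard library are available. Lean on these libraries where they do the work, as an engineer would, in place of code of your own. Each camera call takes 0.05 s, during which the arm holds its last target. There are 200 camera calls.

## Working session

There is one attempt and no reset: what is moved stays moved. The work goes in short steps, Python scripts to look and compute and a tool call to move; the robot and the scene stay as the last step left them, time stands still between calls to the robot, and variables do not carry over. Pictures are saved under pics/ and viewed, at most 10 in all, crops included, and the job is handed in when it is done.

Besides the shell and the picture viewer there is one more tool, called after "Request:" as name(argument=value, ...), one argument or row to a line, values as JSON. send_rows: Moves the arm, as the interface text tells. Its arguments: {"type":"object","properties":{"commands":{"type":"array","items":{"type":"array","items":{"type":"array","items":{"type":"number"}}}},"fingers":{"type":"number"}},"required":["commands"]}

```bash
mkdir -p pics
python3 - <<'E'
from rig import sensors, viewer, robot
import cv2, numpy as np
s=sensors.get_state()
for k in ("time_s","eef_pos","tcp_rot","opening","contact_force"): print(k,s[k])
ims=[]
for n in ("top","side"):
    c=viewer.camera(n); np.savez(f"{n}.npz",**{k:np.array(v) for k,v in c.items()})
    cv2.imwrite(f"pics/{n}0.png",c["img"][:,:,::-1])
    print(n,c["mtx"],c["R"],c["t"])
E
```

```text
time_s 0.0
eef_pos [0.26537667 0.56547266 0.24452973]
tcp_rot [ 2.17631210e-01  9.76030823e-01 -6.88300612e-04 -1.22906283e-04]
opening 0.08533000718554509
contact_force [-0.32960647 -0.42220218 -0.14881823]
top [[526.01995728   0.         321.57390892]
 [  0.         526.01995728 234.26341968]
 [  0.           0.           1.        ]] [[-0.02556709 -0.99943222 -0.0219447 ]
 [-0.99065024  0.02827294 -0.13346441]
 [ 0.13400907  0.01832723 -0.99081062]] [0.03722301 0.52330108 0.88164558]
side [[448.31621436   0.         324.63962403]
 [  0.         448.31621436 233.90711175]
 [  0.           0.           1.        ]] [[ 0.97352376 -0.22812533 -0.01450231]
 [-0.1198439  -0.45534972 -0.88220977]
 [ 0.19465077  0.86059019 -0.4706332 ]] [-0.50171319  0.14888979  0.77612061]
```

View pics/top0.png

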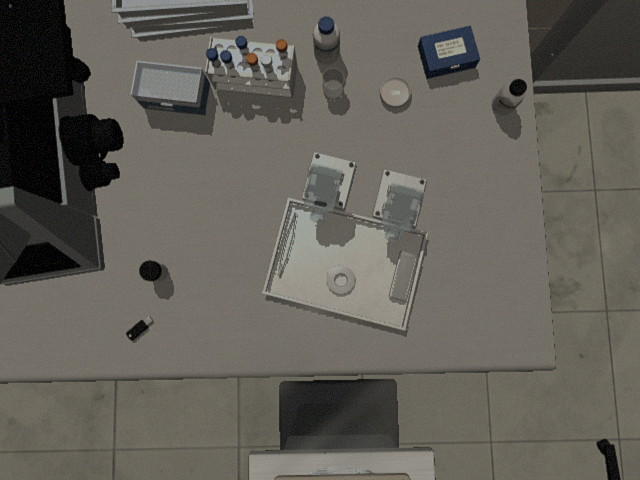

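View pics/side0.png

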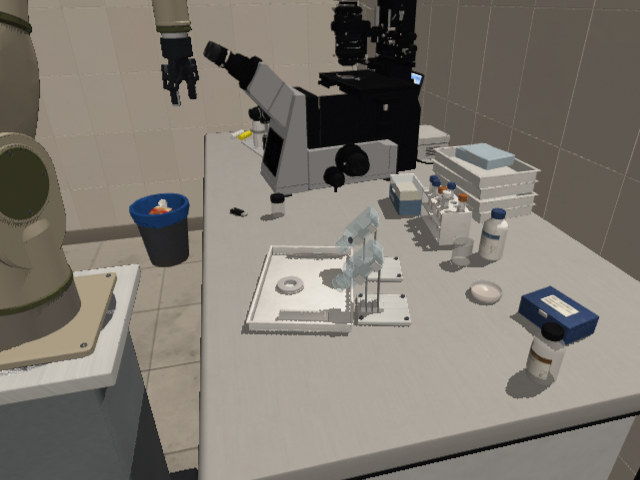

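The bar shows as a dark mark at about (320,204) in the top view, inside the image-left (+y) flask. The tray corners are near (290,201), (427,234), (407,329) and (265,295).

```bash
cat > h.py <<'E'
import numpy as np, cv2
def ray(c,u,v,z):
    R,t=c["R"],c["t"]; o=-R.T@t; d=R.T@np.linalg.inv(c["mtx"])@np.array([u,v,1.]); return o+d*(z-o[2])/d[2]
def proj(c,X):
    p=c["mtx"]@(c["R"]@np.array(X)+c["t"]); return p[:2]/p[2]
E
python3 - <<'E'
from h import *
c=np.load("top.npz"); g=c["img"].max(2)
m=np.zeros_like(g); m[185:220,300:345]=(g[185:220,300:345]<60)
n,l,st,ce=cv2.connectedComponentsWithStats(m)
for i in range(1,n):
    if st[i,4]>8: print(st[i],ce[i])
i=1+np.argmax(st[1:,4]); bar=ray(c,*ce[i],.069)
P=[ray(c,u,v,.018)for u,v in((290,201),(427,234),(407,329),(265,295))]
print(np.round(P,3)); A,B,C,D=P
print("sizes",[np.linalg.norm(a-b).round(3) for a,b in((A,B),(B,C),(C,D),(D,A))])
ex=(A+B-C-D);ex/=np.linalg.norm(ex);ey=(A-B+D-C);ey/=np.linalg.norm(ey)
cen=sum(P)/4; print("cen",cen,"yawx",np.arctan2(ex[1],ex[0]),"yawy",np.arctan2(-ey[0],ey[1]))
yaw=(np.arctan2(ex[1],ex[0])+np.arctan2(-ey[0],ey[1]))/2
T=np.array([[np.cos(yaw),-np.sin(yaw)],[np.sin(yaw),np.cos(yaw)]])
print("bar",bar,"in tray",T.T@(bar-cen)[:2])
mid=bar[:2]+T@[.029,0]; print("mid",mid,"spare",mid+T@[0,-.132])
print("px mid/spare",proj(c,[*mid,.099]),proj(c,[*(mid+T@[0,-.132]),.099]))
s=np.load("side.npz");print("side mid px",proj(s,[*mid,.099]),proj(s,bar), proj(s,[*(mid+T@[0,-.132]),.099]))
for n_,q in(("top",c),("side",s)): print(n_, "start px",proj(q,[.266,.566,.23]))
# microscope etc: highest things near path
d=c["depth"];v,u=np.mgrid[:480,:640];K=c["mtx"]
X=np.stack([(u-K[0,2])/K[0,0]*d,(v-K[1,2])/K[1,1]*d,d],-1)-c["t"];W=X@c["R"]
k=(d>0)&(W[...,1]>.1)&(W[...,0]>.2)
for lo in(.05,.15,.25,.35):
    q=W[k&(W[...,2]>lo)]; print(lo,q.min(0).round(3) if len(q) else None, q.max(0).round(3) if len(q) else None)
E
```

```text
[315 201  12   5  44] [320.27272727 203.15909091]
[339 202   3   4   9] [340.11111111 203.66666667]
[[ 0.588  0.078  0.018]
 [ 0.522 -0.163  0.018]
 [ 0.357 -0.12   0.018]
 [ 0.422  0.125  0.018]]
sizes [np.float64(0.251), np.float64(0.17), np.float64(0.254), np.float64(0.173)]
cen [ 0.47221294 -0.01984027  0.018     ] yawx -0.26522087309872855 yawy -0.2636986281371855
bar [0.5727597  0.02328092 0.069     ] in tray [0.08577978 0.06790374]
mid [0.60075148 0.01570067] spare [ 0.56624829 -0.1117102 ]
px mid/spare [324.00775041 182.77653147] [402.69252473 201.1188379 ]
side mid px [365.36203372 224.73479431] [350.03262295 238.40200284] [369.00701287 260.76997968]
top start px [-84.5695356  418.49910915]
side start px [185.24586815 106.24761532]
0.05 [0.441 0.1   0.05 ] [0.953 0.57  0.397]
0.15 [0.441 0.347 0.15 ] [0.833 0.506 0.397]
0.25 [0.441 0.347 0.25 ] [0.833 0.452 0.397]
0.35 [0.747 0.362 0.387] [0.757 0.372 0.397]
```

Everything agrees: the tray measures 0.25 x 0.17 m with yaw -0.264, and the loaded flask is the +y one. Tap its outer wall along tray -y. First close the fingers and align the tool (tool x = tray -x, tool y = tray +y).

Request:
send_rows(
  commands=[
    [[0, 0, 0, -0.0875], [0, 0, 0, -0.0875], [-0.018, -0.032, 0, 0], [-0.018, -0.032, 0, 0], [-0.018, -0.032, 0, 0]],
  ],
  fingers=255,
)

```text
time_s: 0.52
eef_pos: [0.2925, 0.4576, 0.2444]
tcp_rot: [0.131, 0.991, -0.001, -0.0]
contact_force: [0.1, 1.1, 0.7]
opening: 0.0255
gripper_force: 0.0
```

Request:
send_rows(
  commands=[
    [[-0.018, -0.032, 0, 0], [-0.018, -0.032, 0, 0], [-0.018, -0.032, 0, 0], [-0.018, -0.032, 0, 0], [-0.018, -0.032, 0, 0]],
  ],
)

```text
time_s: 0.93
eef_pos: [0.3377, 0.2792, 0.245]
tcp_rot: [0.132, 0.991, -0.0, -0.0]
contact_force: [1.3, -0.2, 0.1]
opening: -0.0003
gripper_force: 0.0
```

Request:
send_rows(
  commands=[
    [[-0.02, -0.02, 0, 0], [-0.025, -0.02, 0, 0], [-0.03, -0.01, 0, 0], [-0.03, -0.01, 0, 0], [-0.03, -0.01, 0, 0]],
  ],
)

```text
time_s: 1.35
eef_pos: [0.4508, 0.177, 0.2453]
tcp_rot: [0.132, 0.991, 0.0, 0.0]
contact_force: [0.5, 0.9, -0.2]
opening: -0.0
gripper_force: 0.0
```

Request:
send_rows(
  commands=[
    [[-0.035, -0.005, 0, 0], [-0.035, -0.005, 0, 0], [-0.035, 0, 0, 0], [-0.03, 0, 0, 0], [0, 0, 0, 0]],
  ],
)

```text
time_s: 1.77
eef_pos: [0.5811, 0.1305, 0.2438]
tcp_rot: [0.133, 0.991, -0.001, 0.0]
contact_force: [-1.8, 0.5, -0.6]
opening: 0.0002
gripper_force: 0.0
```

Request:
send_rows(
  commands=[
    [[-0.025, -0.008, 0.0, 0], [-0.024, -0.008, 0.0, 0], [0, -0.008, 0.03, 0], [0, 0, 0.03, 0], [0, 0, 0.03, 0]],
  ],
)

```text
time_s: 2.18
eef_pos: [0.6187, 0.0967, 0.1541]
tcp_rot: [0.132, 0.991, -0.0, 0.0]
contact_force: [1.0, 0.7, -0.1]
opening: -0.0001
gripper_force: 0.0
```

Request:
send_rows(
  commands=[
    [[0, 0, 0.03, 0], [0, 0, 0.02, 0], [0, 0, 0.004, 0], [0, 0, 0, 0], [0, 0, 0, 0]],
  ],
)

```text
time_s: 2.6
eef_pos: [0.6191, 0.0977, 0.1024]
tcp_rot: [0.131, 0.991, 0.0, 0.001]
contact_force: [0.4, 0.3, 1.3]
opening: -0.0
gripper_force: 0.0
```

Run:
```python
from rig import viewer,sensors
from h import *
s=sensors.get_state(); p=np.array(s["eef_pos"]); y=-.264; T=np.array([[np.cos(y),-np.sin(y)],[np.sin(y),np.cos(y)]])
print(s["time_s"],p,"tray offset from mid",T.T@(p[:2]-[.6008,.0157]))
a=viewer.camera("top");b=viewer.camera("side")
f=lambda c,u,v,w,h:cv2.resize(c["img"][v:v+h,u:u+w,::-1],(400,400),interpolation=cv2.INTER_CUBIC)
cv2.imwrite("pics/p1.png",np.hstack([f(a,260,120,160,160),f(b,270,150,160,160)]))
print(proj(a,p),proj(b,p))
```

```text
2.6 [0.61913716 0.09768674 0.10243854] tray offset from mid [-0.0036921  0.0839312]
[273.84044174 172.86323414] [361.78457318 204.9820109 ]
```

View pics/p1.png

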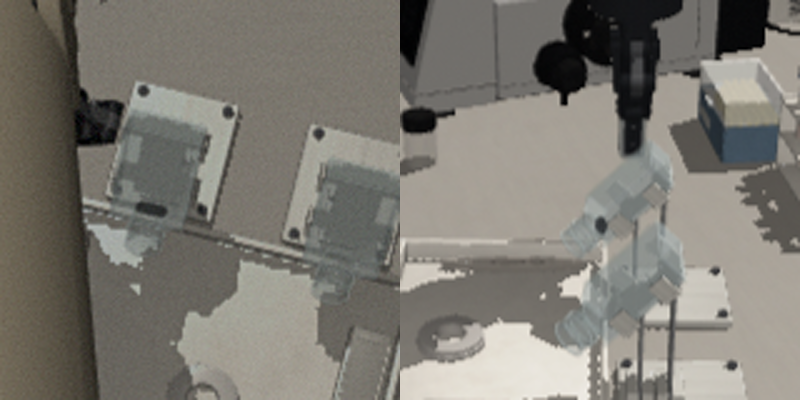

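The finger is beside the outer wall of the bar's flask: bar at (150,210) in the left half, finger at (100,120). Close in, then tap.

Request:
send_rows(
  commands=[
    [[-0.004, -0.012, 0, 0], [0, -0.012, 0, 0], [0, 0, 0, 0]],
  ],
)

```text
time_s: 2.95
eef_pos: [0.6163, 0.0688, 0.1021]
tcp_rot: [0.134, 0.991, -0.001, 0.001]
contact_force: [1.1, -1.5, 0.2]
opening: -0.0005
gripper_force: 0.0
```

Request:
send_rows(
  commands=[
    [[0, -0.033, 0, 0], [0, 0, 0, 0]],
  ],
)

```text
time_s: 3.12
eef_pos: [0.608, 0.0356, 0.1032]
tcp_rot: [0.134, 0.991, -0.001, 0.002]
contact_force: [1.5, 1.1, 4.0]
opening: 0.0002
gripper_force: 2.6
```

Request:
send_rows(
  commands=[
    [[0, 0.033, 0, 0], [0, 0, 0, 0], [0, 0, 0, 0]],
  ],
)

```text
time_s: 3.37
eef_pos: [0.6164, 0.0749, 0.1015]
tcp_rot: [0.13, 0.991, 0.001, 0.0]
contact_force: [-0.3, -0.5, 0.1]
opening: -0.0
gripper_force: 0.0
```

```bash
cat > look.py <<'E'
import sys
from rig import viewer,sensors
from h import *
s=sensors.get_state(); p=np.array(s["eef_pos"]); y=-.264; T=np.array([[np.cos(y),-np.sin(y)],[np.sin(y),np.cos(y)]])
print(s["time_s"],p,"tray offset from mid",T.T@(p[:2]-[.6008,.0157]))
a=viewer.camera("top");b=viewer.camera("side")
f=lambda c,u,v,w,h:cv2.resize(c["img"][v:v+h,u:u+w,::-1],(400,400),interpolation=cv2.INTER_CUBIC)
cv2.imwrite(f"pics/{sys.argv[1]}.png",np.hstack([f(a,260,170,170,170),f(b,240,190,160,160)]))
g=a["img"].max(2)[195:212,306:336]; print("dark px at neck",(g<60).sum())
E
python3 look.py p2
```

```text
3.3667 [0.61635785 0.07490791 0.10154607] tray offset from mid [-0.00043112  0.06121632]
dark px at neck 49
```

Request:
send_rows(
  commands=[
    [[0, -0.028, 0, 0], [0, 0, 0, 0]],
  ],
)

```text
time_s: 3.63
eef_pos: [0.6093, 0.0412, 0.1033]
tcp_rot: [0.134, 0.991, -0.0, 0.001]
contact_force: [-1.2, 0.2, 8.4]
opening: -0.0002
gripper_force: 3.9
```

Request:
send_rows(
  commands=[
    [[0, 0.028, 0, 0], [0, 0, 0, 0], [0, 0, 0, 0], [0, 0, 0, 0]],
  ],
)

```text
time_s: 3.97
eef_pos: [0.6161, 0.0724, 0.1012]
tcp_rot: [0.132, 0.991, -0.0, -0.0]
contact_force: [-0.1, 1.0, -0.5]
opening: 0.0002
gripper_force: 0.0
```

```bash
python3 look.py p3
```

```text
3.9667 [0.61607386 0.07237295 0.10123867] tray offset from mid [-4.37881981e-05  5.86950775e-02]
dark px at neck 51
```

View pics/p3.png

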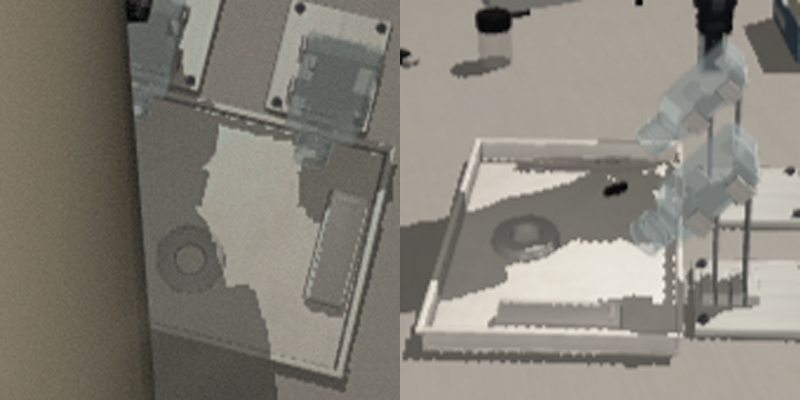

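The side view shows the bar gone from the neck and lying in the tray (crop (615,187)). Back off outward, rise, and check.

Request:
send_rows(
  commands=[
    [[0, 0.02, 0, 0], [0, 0.02, 0, 0], [0, 0, -0.025, 0], [0, 0, -0.03, 0], [0, 0, -0.03, 0]],
  ],
)

```text
time_s: 4.48
eef_pos: [0.6261, 0.1111, 0.1867]
tcp_rot: [0.132, 0.991, -0.001, -0.001]
contact_force: [0.9, 0.2, 1.2]
opening: -0.0
gripper_force: 0.0
```

Request:
send_rows(
  commands=[
    [[0, 0, -0.03, 0], [0, 0, -0.02, 0], [0, 0, 0, 0], [0, 0, 0, 0], [0, 0, 0, 0]],
  ],
)

```text
time_s: 4.9
eef_pos: [0.6262, 0.1113, 0.2354]
tcp_rot: [0.132, 0.991, -0.0, -0.001]
contact_force: [0.1, -0.2, -0.3]
opening: 0.0003
gripper_force: 0.0
```

```bash
python3 look.py p4
python3 - <<'E'
from rig import viewer,sensors
from h import *
c=viewer.camera("side");g=c["img"].max(2)
w=np.zeros_like(g);w[245:290,290:350]=g[245:290,290:350]<45
n,l,st,ce=cv2.connectedComponentsWithStats(w)
y=-.264;T=np.array([[np.cos(y),-np.sin(y)],[np.sin(y),np.cos(y)]])
for i in range(1,n):
    if st[i,4]>8:
        X=ray(c,*ce[i],.006); print(st[i],X,"tray",T.T@(X[:2]-[.4722,-.0198]))
E
```

```text
4.9 [0.62624574 0.11131216 0.23536465] tray offset from mid [-0.00038528  0.09893948]
dark px at neck 0
[322 264   9   4  23] [0.52699424 0.03567598 0.006     ] tray [0.0384197  0.06785219]
```

View pics/p4.png

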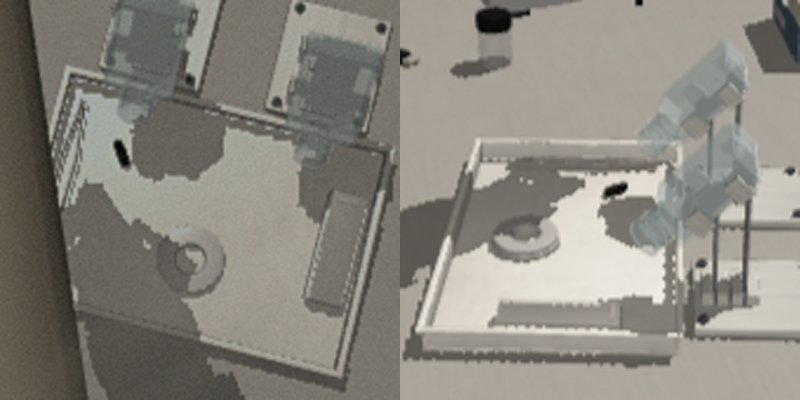

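The bar rests in the tray at tray (0.038, 0.068), both flasks are upright and the robot is clear.

```bash
python3 -c "
from rig import robot
print(robot.close_job())"
```

```text
the job is handed in; nothing more can be done
None
```

The stir bar came out after two taps on the loaded flask and lies at rest in the tray; the other flask was not touched, and I handed the job in about 5 s into the 40 s limit, with the robot clear of everything.

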